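# Gauge the reducing sleeves, then hold the digester guard open

## Robot

A 6-joint arm with a two-finger parallel gripper is mounted at the origin on a cart in front of the work surface, level with it; the furniture and walls round the work are solid. World frame = base frame: x ahead of the robot, y to its left, z up, the work surface at z = 0. Lengths are in m, angles in rad, forces in N, time in s.
With the tool pointing down it reaches from about 0.2 to 0.875 m from the base axis. Payload 3.4 kg.
Tool frame: the origin (TCP) lies between the finger pads; the fingertips stand 25 mm ahead of it and the grasp point (between the pads) lies 6 mm ahead of it (r.nose_length is the z of the fingertips in the tool frame, in m); z points along the fingers, y is the line along which they close (so a half turn about z gives the same grasp; the last joint's range is limited). The gripper opens to 94 mm and grips with 3 to 60 N. Pads are 16 mm wide; open, the fingers measure 119 mm over their backs; the gripper's body (75 mm by 177 mm) begins 78 mm behind the grasp point.
Start: joints at [-1.293, 0.276, 1.505, -0, 1.361, -0.121], TCP at [0.223, -0.53, 0.23] pointing down, gripper open.
Joint ranges: [-2.89, 2.89], [-0.75, 2.08], [0.22, 2.7], [-1.18, 4.32], [0.11, 2.71], [-2.7, 2.7]. Speed limits (rad/s): [2.57, 2.57, 3.14, 3.14, 3.14, 3.14].

## Interface

Orientations are given as a unit quaternion [w, x, y, z].
In Python, from plant import r, gripper_to, inverse_kinematics, vision, models, telemetry gives the robot as it stands. Calls block until the motion is done:
- r.move_to(position, orientation): joint-space move of the TCP to a pose.
- r.move_l(position, rot=None, vel=0.15, guard=None): straight line of the TCP; rot=None keeps the orientation; vel is the mean speed in m/s. With guard (N) it stops when the force on the tool has changed by that much, and returns True; else False.
- r.movej(angles): joint-space move.
- gripper_to(opening, f_grip=None): finger opening in m; f_grip is the grip in N (None keeps the last); returns when the fingers have stopped.
- r.hold(seconds).
- inverse_kinematics(position, orientation): joint angles nearest the present ones, or None.
- vision.snapshot(name): name is "scene" or "side" or "wrist"; returns the picture (420x560x3 uint8, red, green, blue); there is no depth.
- vision.get_calibration(name): a dict with "fx", "fy", "cx", "cy" (pixels), "D" ([k1, k2, p1, p2, k3] as OpenCV has them; the pictures are not rectified), "position" and "orientation" of the camera in the world. Camera axes: x right, y down, z forward; pixel columns grow to the right and rows downward; lengths in m; the calibration is good to about 2 mm. A picture is of the moment at which its call begins: read the wrist's pose just before it. get_calibration takes no time and is no camera call; for the wrist camera it gives the pose at the moment of the call.
A pose or a line that the arm cannot do raises r.PlanningError and nothing moves.
- r.sign_off(): hands the job in; it is judged then, once.
Trained networks look in the newest picture that a camera, given by its name, has taken for a name from the list of things; names that differ only in an ending like _2 or _b are one class to them, and where a whole thing is asked for, a point or a joint stands for the part that bears it (a point fixed in the world has none). Each returns a list of dicts, best first, with "score" (0 to 1); they miss things now and then, are a little off and sometimes report something else, mostly with a low value. They report only what shows in the picture. A call takes as long as a camera call. They do not tell look-alikes from the thing itself.
- models.boxes_of(thing, camera): "at" ([x, y, z] in m, in world coordinates, good to about 4 mm: the middle of the surface that is visible of it).
- models.regions_of(thing, camera): "pixels" (420x560 bool, what is visible of it).
- models.mark_of(thing, camera): "at" ([x, y, z] in m, in world coordinates, good to about 4 mm: a listed point, or the origin of a listed thing).
Readings, each from a call of its own:
- telemetry.current_t(): time.
- telemetry.current_joints(): joint angles.
- telemetry.current_dq(): joint speeds.
- telemetry.current_joint_efforts(): joint torques, N m.
- telemetry.current_ee_pos(): TCP position.
- telemetry.current_tool_rot(): TCP orientation.
- telemetry.current_wrist_force(): force on the tool from outside, world axes, zero at the start.
- telemetry.current_torque(): the same for the moment, N m.
- telemetry.current_opening(): finger opening in m.
- telemetry.current_finger_force(): force on a finger pad.
Only numpy, scipy, OpenCV 4.12 (cv2) and the standard library are available. Lean on these libraries where they do the work, as an engineer would, in place of code of your own. Each camera call takes 0.05 s, during which the arm holds its last target. There are 200 camera calls.

## Task

Find out with the gauge pin which of the two aluminium reducing sleeves takes a 16 mm vial: leave the one that slides right down the pin seated on it, and stand the other one, which stops at the pin's tip, upright in the white tray; don't force it and don't disturb the bottles and the timer. Keep the digestion block's clear guard shut until both sleeves are sorted, then lift it by its black grip to 60 degrees and finish while still holding it there with the fingers, because it has no stay and falls shut and I need it open to load the block.

Things in the scene. Friction and masses are not known exactly. Their poses are not given: they have to be found in the camera images.
- sleeve_1: bare aluminium reducing sleeve, a tube open at both ends, outside 24 mm diameter, 50 mm tall, 35 to 70 g, standing on end. The two look alike outside; one has an 18 mm bore (slides freely down the gauge pin), the other a 14 mm bore (stops about 3 mm down the pin's tapered tip, underside about 52 mm above the bench): find out which. Origin at the centre of the underside, z along the tube
- sleeve_2: bare aluminium reducing sleeve, a tube open at both ends, outside 24 mm diameter, 50 mm tall, 35 to 70 g, standing on end. The two look alike outside; one has an 18 mm bore (slides freely down the gauge pin), the other a 14 mm bore (stops about 3 mm down the pin's tapered tip, underside about 52 mm above the bench): find out which. Origin at the centre of the underside, z along the tube
- gauge: fixed gauge: an upright 16 mm steel pin on a round dark base (64 mm diameter, 12 mm thick). The pin ends 55 mm above the bench; its top 6 mm taper to 9 mm diameter. Origin on the bench under the pin's axis, z up. A fully seated sleeve rests on the base, underside 12 mm and top 62 mm above the bench, the pin ending inside it
- pin_tip (a point): centre of the top of the gauge pin, 55 mm above the bench
- tray: fixed shallow white plastic tray, outside 115 mm (its x) by 150 mm (its y), 20 mm high, walls and floor 3 mm thick, with a small rolled rim. Origin at the centre of its underside on the bench
- digester: fixed digestion block heater: white housing, 190 mm wide, sloping console at its front (its -x side, toward the robot), aluminium block with capped vials under a clear guard. It reaches from 135 mm in front of the origin to 112 mm behind; console at most 85 mm high. Origin on the bench under the housing, x to its back, y to its left; turned up to 12 degrees
- guard (a joint): opening angle of the clear plastic guard in rad: 0 shut, grows as its front rises and swings up and back (60 degrees = 1.05), end stop at 1.45. The guard is a hood 170 mm wide, 56 mm high, 0.4 kg; its hinge is free without a stay, so it falls shut from any angle when let go; lifting it at the grip takes about 2 N
- guard_hinge (a point): middle of the guard's hinge axis, at the back of the digester 103 mm behind its origin and 94 mm above the bench; the axis is level and runs along the digester's y
- guard_grip (a point): middle of the guard's black grip: a bar 18 mm wide (along the digester's y), 14 mm thick, jutting forward; 23 mm of it free before and behind this point. Guard shut: bar level, this point 212 mm in front of and 26 mm above the hinge axis, 120 mm above the bench. Turns with the guard, own x along the bar. Pinched by its two sides it can pivot between the fingers
- brown_bottle: bystander: small amber bottle, 34 mm diameter, 59 mm tall, origin at the centre of the underside
- lab_timer: bystander: white countdown timer lying on its back, 62 x 66 x 19 mm, origin at the centre of the underside
- pe_bottle: bystander: white 100 ml bottle, 47 mm diameter, 98 mm tall, origin at the centre of the underside
Not all that is in view belongs to the job. Leave any yellow look-alike of the gauge alone.

How it is judged:
On the way:
1. with the guard still shut, the sleeve that fits sits fully down on the gauge pin and the other stands in the tray, both released (((horizontal distance between sleeve_1 and gauge below 0.004 m and z of sleeve_1 in the frame of gauge below 0.016 m and x of sleeve_2 in the frame of tray between -0.0475 and 0.0475 m and y of sleeve_2 in the frame of tray between -0.065 and 0.065 m and z of sleeve_2 in the frame of tray below 0.01 m) or (horizontal distance between sleeve_2 and gauge below 0.004 m and z of sleeve_2 in the frame of gauge below 0.016 m and x of sleeve_1 in the frame of tray between -0.0475 and 0.0475 m and y of sleeve_1 in the frame of tray between -0.065 and 0.065 m and z of sleeve_1 in the frame of tray below 0.01 m)) and angle between each of sleeve_1, sleeve_2's own z axis and vertical below 0.15 rad and linear speed of each of sleeve_1, sleeve_2 below 0.03 m/s and contact force between each of sleeve_1, sleeve_2 and the arm below 0.2 N and contact force between each of sleeve_1, sleeve_2 and the fingers below 0.2 N and value of joint guard below 0.1 rad), for 0.2 s.
At the end, for the whole second after the job is handed in: the fingers hold the guard (over 0.5 N) still at 52 to 68 degrees, nothing else props it; one sleeve upright on the pin, within 4 mm of base and axis (only the 18 mm bore gets there), the other upright on the tray's floor, both untouched (((horizontal distance between sleeve_1 and gauge below 0.004 m and z of sleeve_1 in the frame of gauge below 0.016 m and x of sleeve_2 in the frame of tray between -0.0475 and 0.0475 m and y of sleeve_2 in the frame of tray between -0.065 and 0.065 m and z of sleeve_2 in the frame of tray below 0.01 m) or (horizontal distance between sleeve_2 and gauge below 0.004 m and z of sleeve_2 in the frame of gauge below 0.016 m and x of sleeve_1 in the frame of tray between -0.0475 and 0.0475 m and y of sleeve_1 in the frame of tray between -0.065 and 0.065 m and z of sleeve_1 in the frame of tray below 0.01 m)) and angle between each of sleeve_1, sleeve_2's own z axis and vertical below 0.15 rad and linear speed of each of sleeve_1, sleeve_2 below 0.03 m/s and contact force between each of sleeve_1, sleeve_2 and the arm below 0.2 N and contact force between each of sleeve_1, sleeve_2 and the fingers below 0.2 N and value of joint guard between 0.907571 and 1.18682 rad and velocity of joint guard between -0.1 and 0.1 rad/s and contact force between guard and the fingers above 0.5 N and contact force between guard and brown_bottle below 0.2 N and contact force between guard and lab_timer below 0.2 N and contact force between guard and pe_bottle below 0.2 N and contact force between guard and sleeve_1 below 0.2 N and contact force between guard and sleeve_2 below 0.2 N); the arm keeps its last pose, push and grip.
It fails at once if a bystander (amber bottle, white bottle, timer) is shifted more than 30 mm (distance of any of brown_bottle, lab_timer, pe_bottle from where it was at the start of the episode above 0.03 m).
It fails at once if a bottle is tipped over (angle between any of brown_bottle, pe_bottle's own z axis and vertical above 0.5 rad).
It fails at once if a sleeve is forced onto the gauge with more than 45 N (contact force between any of sleeve_1, sleeve_2 and gauge above 45 N).
It fails at once if the guard is lifted before one sleeve is on the pin and the other in the tray (value of joint guard above 0.25 rad and not ((horizontal distance between sleeve_1 and gauge below 0.02 m and horizontal distance between sleeve_2 and tray below 0.12 m and z of sleeve_2 in the frame of tray below 0.03 m) or (horizontal distance between sleeve_2 and gauge below 0.02 m and horizontal distance between sleeve_1 and tray below 0.12 m and z of sleeve_1 in the frame of tray below 0.03 m))).
It also fails if it takes over 64 s, if anything falls off the work surface, if the arm or the gripper's body presses on something with over 40 N, if the wrist force passes 120 N, or if a joint passes its speed limit or range.

## Working session

There is one attempt and no reset: what is moved stays moved. The work goes in short steps, each a Python script; the robot and the scene stay as the last script left them, time stands still between calls to the robot, and variables do not carry over. Pictures are saved under pics/ and viewed, at most 10 in all, crops included, and the job is handed in when it is done.

```bash
mkdir -p pics; ls
python3 - <<'E'
from plant import r, gripper_to, inverse_kinematics, vision, models, telemetry
import cv2,numpy as np
for c in ["scene","side"]:
    im=vision.snapshot(c); cv2.imwrite(f"pics/{c}0.png",im[:,:,::-1])
    k=vision.get_calibration(c); print(c,np.round(k["position"],3),np.round(k["orientation"],3),k["fx"])
    for t in ["sleeve_1","gauge","pin_tip","tray","digester","guard_hinge","guard_grip","brown_bottle","lab_timer","pe_bottle"]:
        print(t,[(np.round(d["at"],3).tolist(),round(d["score"],2)) for d in models.mark_of(t,c)][:4])
print(telemetry.current_t(),telemetry.current_tool_rot())
E
```

```text
pics
scene [-0.043  0.358  0.784] [ 0.183 -0.45   0.808 -0.334] 406.73221217319167
sleeve_1 [([0.48, -0.207, 0.001], 0.45), ([0.392, 0.038, -0.002], 0.27)]
gauge [([0.444, -0.032, 0.001], 0.95), ([0.391, -0.183, -0.001], 0.87), ([0.544, 0.036, 0.002], 0.58)]
pin_tip [([0.446, -0.029, 0.059], 0.79), ([0.542, 0.039, 0.055], 0.76), ([0.395, -0.182, 0.053], 0.72)]
tray [([0.636, -0.19, 0.001], 0.58)]
digester [([0.623, 0.238, 0.002], 0.6)]
guard_hinge []
guard_grip [([0.51, 0.246, 0.122], 0.88)]
brown_bottle [([0.598, -0.05, -0.0], 0.71), ([0.44, -0.033, 0.004], 0.3)]
lab_timer [([0.391, 0.04, 0.001], 0.95)]
pe_bottle [([0.72, -0.032, -0.001], 0.64)]
side [ 0.074 -1.138  0.556] [-0.556  0.807 -0.165  0.115] 532.7301781723934
sleeve_1 [([0.476, -0.207, -0.002], 0.81), ([0.453, -0.312, -0.001], 0.5)]
gauge [([0.539, 0.039, -0.0], 0.84), ([0.392, -0.181, -0.0], 0.76), ([0.445, -0.031, -0.001], 0.62)]
pin_tip [([0.542, 0.036, 0.052], 0.86), ([0.395, -0.174, 0.052], 0.85), ([0.446, -0.032, 0.052], 0.79)]
tray [([0.637, -0.188, -0.001], 0.68), ([0.473, -0.208, -0.002], 0.47)]
digester [([0.622, 0.24, -0.004], 0.78), ([0.445, -0.032, -0.002], 0.33)]
guard_hinge []
guard_grip [([0.511, 0.244, 0.118], 0.58), ([0.637, -0.187, 0.0], 0.33)]
brown_bottle [([0.602, -0.051, -0.0], 0.55)]
lab_timer [([0.386, 0.039, -0.002], 0.77)]
pe_bottle [([0.718, -0.035, -0.0], 0.86)]
1.1 [2.44023983e-05 9.80188054e-01 1.98069124e-01 5.71055652e-06]
```

View pics/scene0.png

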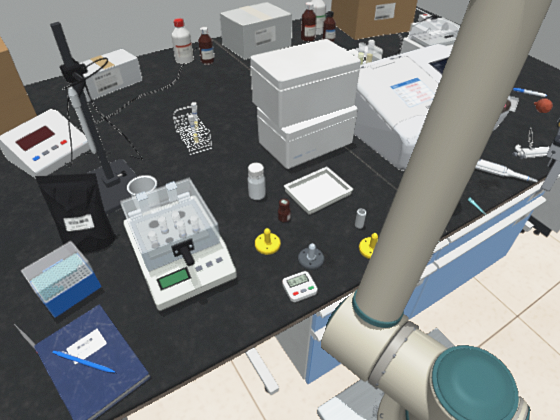

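View pics/side0.png

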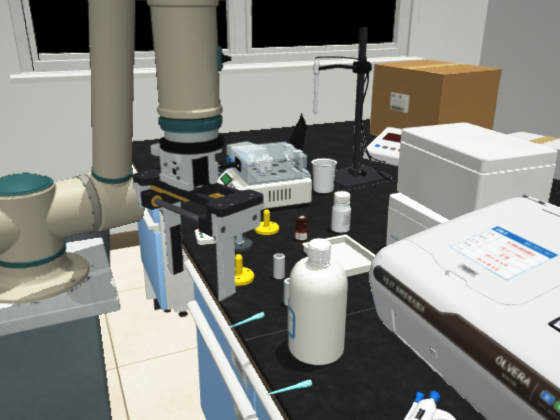

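The gauge candidates in the scene picture are the dark one at (311,256), world (0.445,-0.031), and yellow ones at (267,240) and (372,245). The dark one fits, because yellow marks the look-alikes. One sleeve stands at (360,217). The other is half hidden at side (288,290), behind a large white bottle at (318,300). Next I locate that bottle and make an enlarged crop to confirm the gauge.

```bash
cat > h.py <<'E'
from plant import r, gripper_to, inverse_kinematics, vision, models, telemetry
import cv2,numpy as np
from scipy.spatial.transform import Rotation as R
def rot(q): return R.from_quat(np.roll(q,-1))
def quat(Rm): return np.roll(Rm.as_quat(),1)
def down(yaw): # tool z down, tool y closing axis at angle yaw+90deg; x at yaw
    return quat(R.from_euler('z',yaw)*R.from_euler('x',np.pi))
def ray(k,uv):
    K=np.array([[k["fx"],0,k["cx"]],[0,k["fy"],k["cy"]],[0,0,1]])
    p=cv2.undistortPoints(np.array([[uv]],float),K,np.array(k["D"]))[0,0]
    return np.array(k["position"]),rot(k["orientation"]).apply([p[0],p[1],1])
def plane(k,uv,z):
    o,d=ray(k,uv); return o+d*(z-o[2])/d[2]
def proj(k,P):
    K=np.array([[k["fx"],0,k["cx"]],[0,k["fy"],k["cy"]],[0,0,1]])
    c=rot(k["orientation"]).inv().apply(np.array(P)-k["position"])
    return cv2.projectPoints(c.reshape(-1,1,3),np.zeros(3),np.zeros(3),K,np.array(k["D"]))[0][:,0]
def marks(t,c): return [(np.round(d["at"],3).tolist(),round(d["score"],2)) for d in models.mark_of(t,c)][:4]
def save(c,n):
    k=vision.get_calibration(c); im=vision.snapshot(c); cv2.imwrite(f"pics/{n}.png",im[:,:,::-1]); return k,im
E
python3 - <<'E'
from h import *
k=vision.get_calibration("side")
b=plane(k,(318,355),0); print("bottle base front",b)
for z in(.1,.15,.2,.25,.3): print(z,plane(k,(318,245),z))
kw=vision.get_calibration("wrist"); T=rot(telemetry.current_tool_rot()); p=telemetry.current_ee_pos()
print("cam in tool",T.inv().apply(np.array(kw["position"])-p),(T.inv()*rot(kw["orientation"])).as_matrix().round(3),kw["fx"])
for z in (.25,.3,.35,.4): print(z,inverse_kinematics([.4,-.2,z],down(0)))
im=cv2.imread("pics/scene0.png"); cv2.imwrite("pics/c1.png",cv2.resize(im[170:300,230:420],None,fx=4,fy=4,interpolation=cv2.INTER_CUBIC))
E
```

```text
bottle base front [ 0.42757212 -0.47940754  0.        ]
0.1 [ 0.52345969 -0.28635568  0.1       ]
0.15 [ 0.47410525 -0.37978217  0.15      ]
0.2 [ 0.42475081 -0.47320866  0.2       ]
0.25 [ 0.37539637 -0.56663515  0.25      ]
0.3 [ 0.32604192 -0.66006164  0.3       ]
cam in tool [ 0.0770262   0.00049749 -0.15460271] [[ 0.001 -0.964 -0.265]
 [ 1.     0.     0.002]
 [-0.002 -0.265  0.964]] 291.6256427119346
0.25 [-6.19460423e-01  6.92614054e-02  1.71855629e+00 -4.44089210e-16
  1.35377496e+00  9.51335904e-01]
0.3 [-6.19460423e-01  4.51692932e-02  1.62171728e+00 -4.44089210e-16
  1.47470608e+00  9.51335904e-01]
0.35 [-6.19460423e-01  3.08737353e-02  1.51731404e+00 -4.44089210e-16
  1.59340488e+00  9.51335904e-01]
0.4 [-6.19460423e-01  2.60269827e-02  1.40454436e+00 -4.44089210e-16
  1.71102131e+00  9.51335904e-01]
```

View pics/c1.png

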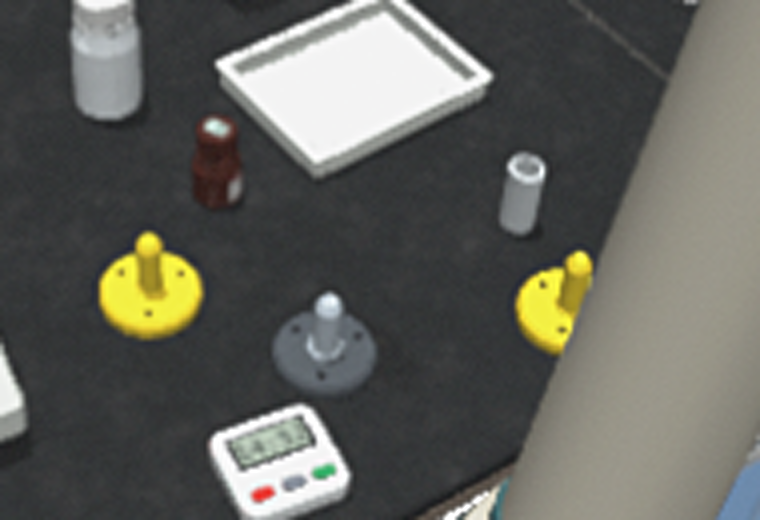

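The crop confirms it: the dark gauge is at crop (325,350), the yellow look-alikes are at (150,300) and (570,300), and the open sleeve is at (522,195). The big bottle stands near (0.43,-0.45) and is about 0.2 m tall, so I rise first and then look from above with the wrist camera.

Run:
```python
from h import *
p=telemetry.current_ee_pos()
r.move_l([p[0],p[1],.32],vel=.3)
r.move_to([.46,-.2,.33],down(np.pi/2))
k,im=save("wrist","w1"); print(telemetry.current_t())
for t in ["sleeve_1","gauge","pin_tip","tray","brown_bottle"]: print(t,marks(t,"wrist"))
_=save("scene","s1")
for t in ["sleeve_1","tray","guard_grip"]: print(t,marks(t,"scene"))
```

```text
3.1
sleeve_1 [([0.474, -0.205, -0.001], 0.67), ([0.453, -0.314, -0.002], 0.56), ([0.387, 0.041, 0.001], 0.46)]
gauge [([0.447, -0.032, -0.002], 0.59), ([0.545, 0.035, 0.002], 0.58), ([0.396, -0.178, 0.002], 0.56)]
pin_tip [([0.443, -0.035, 0.056], 0.85), ([0.395, -0.179, 0.057], 0.76), ([0.541, 0.036, 0.06], 0.74)]
tray [([0.638, -0.187, -0.002], 0.95)]
brown_bottle [([0.602, -0.049, -0.002], 0.83), ([0.387, 0.041, 0.001], 0.53), ([0.448, -0.308, -0.003], 0.19)]
sleeve_1 [([0.447, -0.031, 0.002], 0.72), ([0.598, -0.049, 0.002], 0.17)]
tray [([0.638, -0.186, 0.003], 0.94)]
guard_grip [([0.508, 0.245, 0.118], 0.81)]
```

View pics/w1.png

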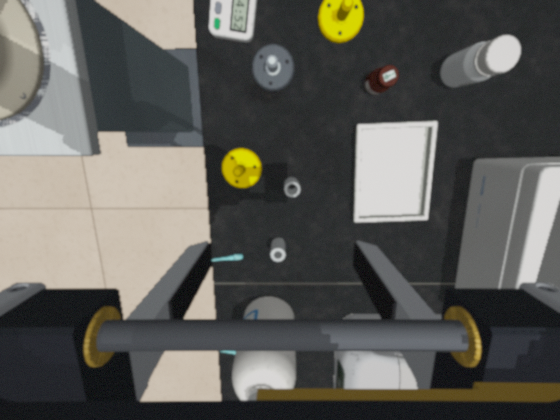

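Both sleeves show from above, at (292,186) and (278,250); the gauge is at (273,67) and the tray at (395,170). Next are close looks over each sleeve and the gauge to refine positions and compare the bores.

Run:
```python
from h import *
k=vision.get_calibration("wrist")
for z in (0,.1,.2): print("box edge",plane(k,(470,200),z).round(3), plane(k,(475,158),z).round(3))
tiles=[]
gripper_to(.05,f_grip=15)
for n,(P,zt) in dict(a=((.475,-.206),.05),b=((.453,-.313),.05),g=((.445,-.032),.055)).items():
    r.move_to([P[0],P[1]-.03,.20],down(np.pi/2))   # aim so object is nearer image centre
    k,im=save("wrist","cl_"+n)
    print(n,marks("gauge" if n=="g" else "sleeve_1","wrist"), marks("pin_tip","wrist")[:3] if n=="g" else "")
    u=proj(k,[[*P,zt]])[0].astype(int); print(u)
    tiles.append(cv2.resize(im[u[1]-35:u[1]+35,u[0]-35:u[0]+35],(260,260),interpolation=cv2.INTER_CUBIC))
cv2.imwrite("pics/t.png",np.hstack(tiles)[:,:,::-1]); print(telemetry.current_t())
```

```text
box edge [ 0.779 -0.234  0.   ] [ 0.775 -0.164  0.   ]
box edge [ 0.713 -0.211  0.1  ] [ 0.71  -0.156  0.1  ]
box edge [ 0.647 -0.189  0.2  ] [ 0.645 -0.147  0.2  ]
a [([0.475, -0.205, -0.002], 0.72), ([0.448, -0.315, -0.005], 0.6)] 
[281 178]
b [([0.45, -0.312, -0.004], 0.87), ([0.471, -0.206, -0.001], 0.81)] 
[281 177]
g [([0.399, -0.18, 0.002], 0.93), ([0.543, 0.034, 0.003], 0.74), ([0.446, -0.033, -0.0], 0.71)] [([0.393, -0.18, 0.057], 0.96), ([0.542, 0.035, 0.06], 0.82), ([0.442, -0.029, 0.057], 0.8)]
[280 178]
6.925
```

View pics/t.png

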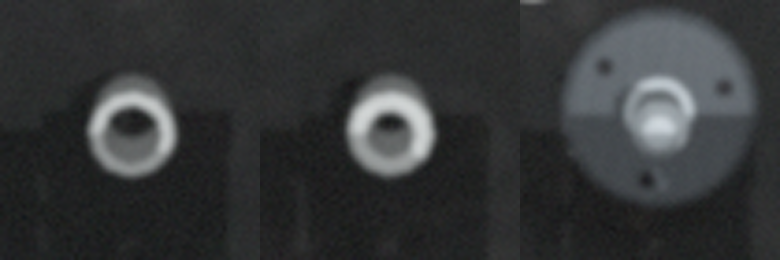

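Left tile is sleeve a (0.475,-0.206), with the visibly wider bore. The middle tile, sleeve b, has the narrower one, and the right tile is the dark gauge. I try a on the pin first, descending with a force guard.

```bash
cat >> h.py <<'E'
YD=down(np.pi/2)
def pick(x,y):
    r.move_to([x,y,.13],YD); r.move_l([x,y,.041],vel=.12)
    gripper_to(0,f_grip=15); o=telemetry.current_opening(); r.move_l([x,y,.16],vel=.2)
    print("opening",o,"after lift",telemetry.current_opening(),telemetry.current_finger_force())
E
python3 - <<'E'
from h import *
k=vision.get_calibration("wrist")  # still at the gauge view pose
print("disc",plane(k,(282.7,171.8),.012),"tip",plane(k,(282.2,178.3),.055))
gripper_to(.05)
pick(.4755,-.207)
k,im=save("wrist","held"); u=proj(k,[[.4755,-.207,.16-.041+.05]])[0].astype(int);print(u,telemetry.current_t())
cv2.imwrite("pics/h.png",cv2.resize(im[u[1]-120:u[1]+80,u[0]-120:u[0]+120],None,fx=2.5,fy=2.5)[:,:,::-1])
E
```

```text
disc [ 0.44686136 -0.03099794  0.012     ] tip [ 0.44619497 -0.032091    0.055     ]
opening 0.022705317759652014 after lift 0.022435859795844292 14.995982847176492
[282 278] 10.0667
```

View pics/h.png

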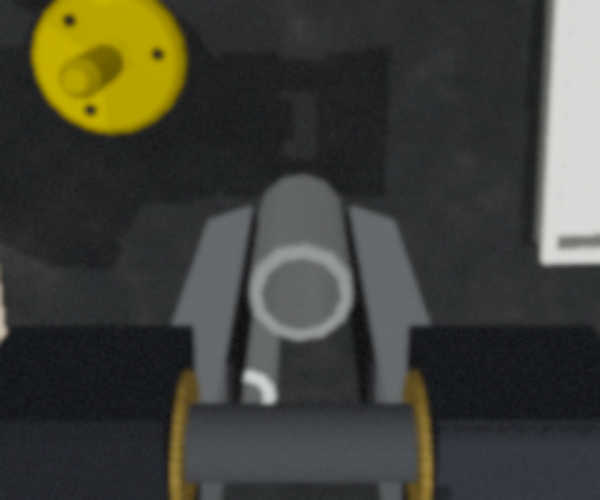

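Sleeve a is held upright between the pads, ring centre at crop (301,291). Now the guarded descent on the pin.

Run:
```python
from h import *
X,Y=.4465,-.0325
r.move_to([X,Y,.16],YD)
r.move_l([X,Y,.106],vel=.15); r.hold(.2)
f0=np.array(telemetry.current_wrist_force())
hit=r.move_l([X,Y,.0545],vel=.05,guard=6)
p=telemetry.current_ee_pos(); print(hit,"underside",p[2]-.041,np.array(telemetry.current_wrist_force())-f0,telemetry.current_t())
save("scene","fit")
```

```text
False underside 0.013498042136473466 [-0.62098925  1.49540358 -1.94629457] 12.7
```

The sleeve slid right down without resistance (underside 13.5 mm), so a is the 18 mm one. I release it, check, then move b to the tray.

Run:
```python
from h import *
X,Y=.4465,-.0325
gripper_to(.05); r.move_l([X,Y,.16],vel=.2)
pick(.453,-.3135)
x,y=.630,-.187
r.move_to([x,y,.16],YD); r.move_l([x,y,.07],vel=.2)
hit=r.move_l([x,y,.0445],vel=.05,guard=5); print(hit,telemetry.current_ee_pos())
gripper_to(.045); r.move_l([x,y,.16],vel=.2)
r.move_to([.5,-.16,.33],YD)
save("wrist","w2"); print("sl",marks("sleeve_1","wrist"),marks("gauge","wrist"),marks("tray","wrist"))
_,im=save("scene","s2"); print("sl",marks("sleeve_1","scene"))
print("grip",marks("guard_grip","scene"),marks("digester","scene"),marks("guard_hinge","scene"))
save("side","d2");print(marks("guard_grip","side"),marks("digester","side"),marks("guard_hinge","side"))
cv2.imwrite("pics/c2.png",cv2.resize(im[150:320,100:400],None,fx=2.6,fy=2.6,interpolation=cv2.INTER_CUBIC)[:,:,::-1])
print(telemetry.current_t())
```

```text
opening 0.02154030351883254 after lift 0.021728831358936457 14.997063777409494
True [ 0.62946193 -0.18674554  0.04417939]
sl [([0.628, -0.186, -0.003], 0.55), ([0.443, -0.029, 0.011], 0.48)] [([0.449, -0.034, -0.001], 0.93), ([0.546, 0.033, 0.001], 0.9), ([0.399, -0.18, 0.002], 0.73)] [([0.638, -0.189, -0.003], 0.71), ([0.72, -0.033, -0.002], 0.34)]
sl [([0.45, -0.032, 0.014], 0.64), ([0.631, -0.188, 0.003], 0.6)]
grip [([0.509, 0.245, 0.119], 0.92), ([0.633, -0.185, 0.003], 0.49)] [([0.622, 0.237, -0.0], 0.56)] [([0.451, -0.028, 0.013], 0.71), ([0.632, -0.185, 0.003], 0.43)]
[([0.511, 0.245, 0.12], 0.78)] [([0.62, 0.242, 0.001], 0.77)] []
22.1417
```

View pics/c2.png

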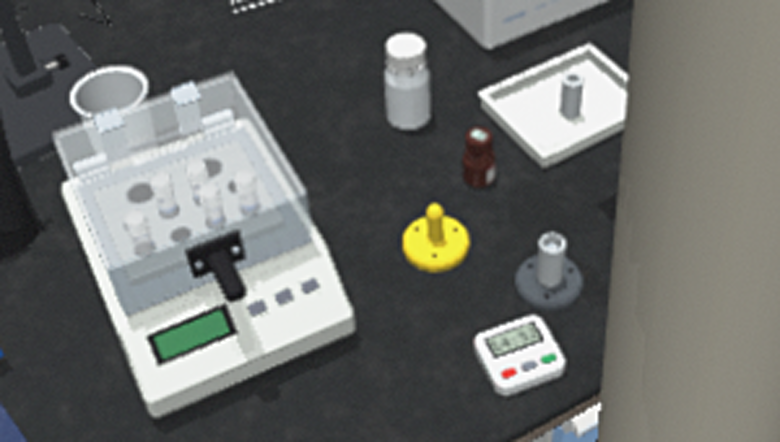

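Sleeve a is seated on the dark gauge at crop (551,260) and b stands in the tray at (571,95). The bystanders are in place and the guard is shut with its grip at (230,270). Now I check the lift path by IK and look at the grip from above.

```bash
cat >> h.py <<'E'
def lift_pose(G,yaw,th,s=.006,tilt0=0.,tilt1=np.radians(20)):
    """G=grip point when shut; grasp s ahead of it; tool tilts with the guard."""
    f=np.array([np.cos(yaw),np.sin(yaw),0]); up=np.array([0,0,1.])
    H=np.array(G)+.212*f-.026*up
    a,b=-(.212+s),.026
    c,sn=np.cos(th),np.sin(th)
    P=H+f*(a*c+b*sn)+up*(-a*sn+b*c)
    t=tilt0+(tilt1-tilt0)*th/1.05
    z=-(np.cos(t)*up+np.sin(t)*f)
    x=-(np.cos(t)*f-np.sin(t)*up); y=np.cross(z,x)
    Q=quat(R.from_matrix(np.c_[x,y,z]))
    return P-.006*z,Q
E
python3 - <<'E'
from h import *
ks=vision.get_calibration("scene")
a=plane(ks,(159.6,308.5),0);b=plane(ks,(236,276.5),0); print("front edge",a,b,"yaw",np.degrees(np.arctan2((a-b)[1],(a-b)[0]))-90,np.linalg.norm(a-b))
G=[.511,.245,.12];yaw=-.05
for th in np.linspace(0,1.05,6):
    P,Q=lift_pose(G,yaw,th); q=inverse_kinematics(P,Q); print(P.round(3),None if q is None else np.round(q,2))
P,Q=lift_pose(G,yaw,0); P=P+[0,0,.16]-np.array([.03,0,0])
gripper_to(.05,f_grip=30); r.move_to([.42,.1,.32],Q); r.move_to(P,Q)
k,im=save("wrist","g1")
print("grip",marks("guard_grip","wrist"),marks("digester","wrist"),telemetry.current_t())
u=proj(k,[G])[0]; print("expected",u)
cv2.imwrite("pics/g1m.png",cv2.resize(im,None,fx=1.4,fy=1.4,interpolation=cv2.INTER_CUBIC)[:,:,::-1])
E
```

```text
front edge [0.50570174 0.33414205 0.        ] [4.95004751e-01 1.48254838e-01 1.11022302e-16] yaw -3.2934875467293097 0.18619474080857892
[0.505 0.245 0.126] [ 0.33  0.33  1.7  -0.    1.11 -1.19]
[0.516 0.245 0.171] [ 0.31  0.34  1.56  0.03  1.3  -1.22]
[0.535 0.244 0.213] [ 0.28  0.38  1.41  0.05  1.49 -1.25]
[0.563 0.242 0.249] [ 0.26  0.44  1.23  0.06  1.67 -1.27]
[0.598 0.241 0.279] [ 0.23  0.52  1.03  0.08  1.86 -1.28]
[0.639 0.239 0.302] [ 0.21  0.63  0.8   0.1   2.05 -1.28]
grip [([0.509, 0.246, 0.12], 0.65)] [([0.445, -0.032, 0.013], 0.65), ([0.624, 0.237, 0.0], 0.63)] 24.3583
expected [285.373294   233.53440573]
```

View pics/g1m.png

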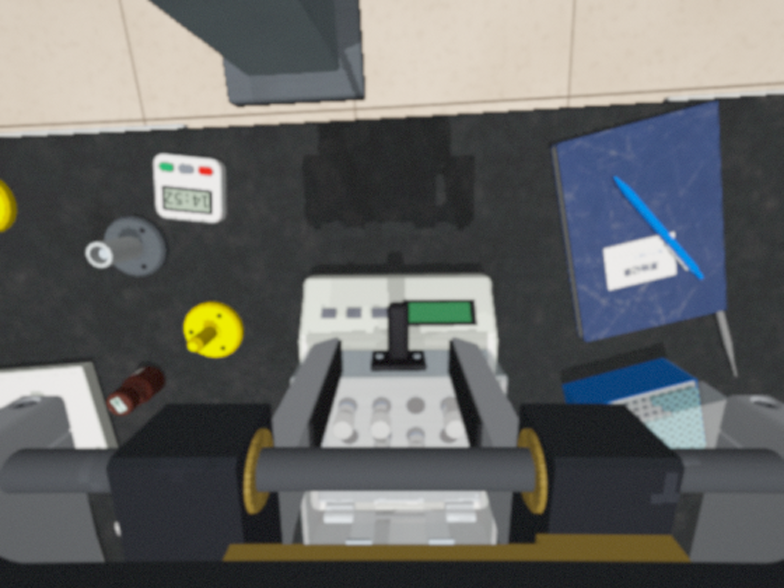

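The grip bar runs from (398,303) to (398,352), with its middle at (398,327) where expected, and yaw is about -3.2°. Now I grip it and lift along the arc.

Run:
```python
from h import *
G=[.511,.245,.12];yaw=-.056
P,Q=lift_pose(G,yaw,0)
r.move_l(P+[0,0,.07],rot=Q,vel=.2)
hit=r.move_l(P,vel=.08,guard=8); print(hit,telemetry.current_ee_pos())
gripper_to(0,f_grip=30); print("opening",telemetry.current_opening(),telemetry.current_finger_force(),telemetry.current_wrist_force())
for th in np.linspace(0,1.05,13)[1:]:
    P,Q=lift_pose(G,yaw,th); r.move_l(P,rot=Q,vel=.1)
    f=np.array(telemetry.current_wrist_force()); print(round(th,2),f.round(1))
    if np.linalg.norm(f)>25: print("stop");break
r.hold(.3)
print(telemetry.current_opening(),telemetry.current_finger_force(),telemetry.current_t())
_,im=save("side","e1"); print(marks("guard_grip","side"))
_,im2=save("scene","e2"); print(marks("guard_grip","scene"),marks("sleeve_1","scene"))
cv2.imwrite("pics/e.png",np.hstack([im[100:300,100:390],im2[100:300,80:370]])[:,:,::-1])
Ge,_=lift_pose(G,yaw,1.05,s=0); print("expected grip",Ge)
```

```text
False [0.50543838 0.24551638 0.12649045]
opening 0.0176538930987237 30.002770721912384 [-0.68704988 -2.94504111  2.35462371]
0.09 [ 0.5 -4.7 -1.8]
0.18 [ 0.7 -5.8 -2.3]
0.26 [ 0.7 -4.6 -3.5]
0.35 [ 0.  -4.9 -3.4]
0.44 [ 0.2 -5.  -2.3]
0.52 [-1.2 -5.  -3. ]
0.61 [ 0.4 -4.7 -1.7]
0.7 [ 0.5 -4.5 -1.9]
0.79 [ 0.7 -3.1 -2.1]
0.88 [ 0.1 -2.1 -2.8]
0.96 [-1.3 -0.  -2. ]
1.05 [-1.2  1.9 -1. ]
0.018013292358941068 30.000881552696228 31.0083
[([0.637, 0.239, 0.29], 0.82)]
[([0.64, 0.239, 0.291], 0.91)] [([0.631, -0.186, 0.003], 0.51), ([0.448, -0.032, 0.013], 0.39)]
expected grip [0.64191452 0.23766111 0.29646873]
```

View pics/e.png

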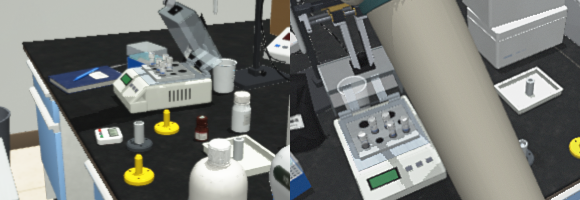

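The guard stands open with its grip at (0.639,0.239,0.290), which is where 60° puts it. The sleeve sits on the gauge at (138,130) and the other stands in the tray, with the bystanders untouched. Handing in.

```bash
python3 -c "
from h import *
print(telemetry.current_finger_force(),telemetry.current_dq()); print(r.sign_off())"
```

```text
30.000764429569244 [ 8.62321295e-04  1.76189534e-03 -1.00644897e-03  5.19622612e-05
 -5.25492682e-04  1.10483012e-03]
the job is handed in; nothing more can be done
None
```

The job is handed in: the sleeve with the 18 mm bore is seated on the gauge pin and the other stands upright in the white tray (told apart by its visibly narrower bore, not tried on the pin), and the fingers hold the guard open at about 60°.

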